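# Tuck the drip strip under the lapped cover and hold it down

## Robot

A 6-joint arm with a two-finger parallel gripper is mounted at the origin on the work surface; the furniture and walls round the work are solid. World frame = base frame: x ahead of the robot, y to its left, z up, the work surface at z = 0. Lengths are in m, angles in rad, forces in N, time in s.
With the tool pointing down it reaches from about 0.225 to 0.875 m from the base axis. Payload 3.4 kg.
Tool frame: the origin (TCP) lies midway between the tips of the shut fingers; the grasp point (between the pads) lies 19 mm behind it; z points along the fingers, y is the line along which they close (so a half turn about z gives the same grasp; the last joint's range is limited). The gripper opens to 85 mm and grips with 20 to 120 N. Pads are 22 mm wide; open, the fingers measure 114 mm over their backs; the gripper's body (76 mm by 85 mm) begins 54 mm behind the grasp point. The pads swing forward as they close: fully open they stand 13 mm farther back than shut.
Start: joints at [-0.121, 0.276, 1.505, -0, 1.361, -0.121], TCP at [0.575, -0, 0.231] pointing down, gripper open.
Joint ranges: [-2.89, 2.89], [-0.75, 2.08], [0.22, 2.7], [-1.18, 4.32], [0.11, 2.71], [-2.7, 2.7]. Speed limits (rad/s): [2.57, 2.57, 3.14, 3.14, 3.14, 3.14].

## Interface

Orientations are given as a unit quaternion [w, x, y, z].
In Python, from rig import * gives the robot as it stands.
- The arm moves only by the tool apply_moves, never from a script. Its argument "steps" is one flat list of numbers, 4 for each row, row after row: the shift along the world's x, y, z in cm, then the turn about the world's z in degrees. A call has 1 to 8 rows; each row is the pose to reach, as a shift and turn from the pose commanded when the call began; what a row does not reach only later rows make up. A row lasts 1/12 s, in which the tool goes at most 41.7 mm and 7.16 degrees, less where a joint would pass 70% of its speed; a pose out of reach is approached as far as the arm can. A call with a gripper value outside its range is refused whole. "jaw" is the closure in counts, from 0 (fully open) to 255 (shut), set as the call begins (left out, the last holds). The fingers move at their own pace and stop on an object; "newtons" is the grip in N (left out, the last holds). Time passes only in rows, so rows that repeat a pose let the fingers close. It gives the time, the measured TCP pose, the force, the opening and the grip force at its end, in the units of the state.
- get_state(): the state, without advancing time (a new reading comes with each control period).
- get_image(name): name is "scene" or "side" or "wrist"; returns the picture (400x640x3 uint8, red, green, blue); there is no depth.
- calibration(name): a dict with "fx", "fy", "cx", "cy" (pixels), "xyz" and "rotation" of the camera in the world. Camera axes: x right, y up, looking along -z (the intrinsics and any distortion apply to the point x, -y, -z); pixel columns grow to the right and rows downward; lengths in m; the calibration is good to about 2 mm. A picture is of the moment at which its call begins: read the wrist's pose just before it. calibration takes no time and is no camera call; for the wrist camera it gives the pose at the moment of the call.
- sign_off(): hands the job in; it is judged then, once.
The state is a dict: "clock": time; "qpos": joint angles; "qd": joint speeds; "effort": joint torques, N m; "position": TCP position; "ee_rot": TCP orientation; "contact_force": force on the tool from outside, world axes, zero at the start; "moment": the same for the moment, N m; "width": finger opening in m; "gripper_force": force on a finger pad.
Only numpy, scipy, OpenCV 4.12 (cv2) and the standard library are available. Lean on these libraries where they do the work, as an engineer would, in place of code of your own. Each camera call takes 0.05 s, during which the arm holds its last target. There are 200 camera calls.

## Task

Take the L-shaped metal strip by its upright flange and slide the free edge of its flat blade under the lip of the hinged cover on the white deck, without lifting the cover, until the edge is home against the stop rib under the cover, with the strip square to the cover and its ends in line with the cover's ends. Finish still holding the strip there, pressed flat on the deck with a light push of about 10 N, as if it were about to be screwed down: do not let go. Leave the amber bottle, the tin and the fittings box alone.

Things in the scene. Friction and masses are not known exactly. Their poses are not given: they have to be found in the camera images.
- strip_grip (a point): Middle of the upright flange of the loose L-shaped aluminium strip (about 0.15 kg, flat on the worktop at first), 19 mm above its underside. Flange: 10 mm thick (x), 110 mm long (y), top 38 mm above the underside; pinch it here across its thickness. The flat blade (4 mm thick, 110 mm wide) runs from its foot in +x to a free edge 75 mm from here. z up.
- strip_edge (a point): Middle of the free (leading) edge of the strip's blade, at its underside, 75 mm in x and -19 mm in z from strip_grip, same axes.
- deck: Fixed white deck, 176 x 160 mm, top face 12 mm above the worktop. Origin at worktop level below the middle of the cover's lip; x points in under the cover, y along the lip. Open apron (strip lies here): x -82 to 0 mm; cover: x 0 to 84, y -55 to 55. Stop rib, 7 mm high, 150 long in y, face at x = +26: the strip's free edge goes there, the flange's middle then being at x = -49.
- cover (a joint): Angle of the thin dark steel cover, rad: 0 closed (level, on its own stop), growing as its lip rises; hinge along y at deck x = +84 mm, 24 mm above the worktop. Closed, the 4 mm thick cover leaves a slot 10 mm high between deck top and lip. It is light (60 g) and swings up at a touch from below.
- bottle_amber: Bystander: amber bottle with a screw cap, 56 mm wide, 105 mm tall; origin under its middle.
- tin: Bystander: round white tin, 54 mm wide, 26 mm tall; origin under its middle.
- fittings_box: Bystander: small clear box, 44 x 60 x 23 mm; origin under its middle.

How it is judged:
By the outcome, as a careful person would: the job done as asked, in the order asked, and still so for the second after the job is handed in, while the arm keeps its last pose, push and grip.
It also fails if it takes over 38 s, if anything falls off the work surface, if the arm or the gripper's body presses on something with over 40 N, if the wrist force passes 120 N, or if a joint passes its speed limit or range.

## Working session

There is one attempt and no reset: what is moved stays moved. The work goes in short steps, Python scripts to look and compute and a tool call to move; the robot and the scene stay as the last step left them, time stands still between calls to the robot, and variables do not carry over. Pictures are saved under pics/ and viewed, at most 10 in all, crops included, and the job is handed in when it is done.

Besides the shell and the picture viewer there is one more tool, called after ">>>" as name(argument=value, ...), one argument or row to a line, values as JSON. apply_moves: Moves the arm, as the interface text tells. Its arguments: {"type":"object","properties":{"steps":{"type":"array","items":{"type":"number"}},"jaw":{"type":"number"},"newtons":{"type":"number"}},"required":["steps"]}

```bash
mkdir -p pics
cat > h.py <<'E'
from rig import *
import numpy as np, cv2
def snap(n,f):
    c=calibration(n); im=get_image(n); cv2.imwrite(f,im[:,:,::-1]); np.save(f+'.npy',im)
    import pickle; pickle.dump(c,open(f+'.cal','wb')); return im,c
def load(f):
    import pickle; return np.load(f+'.npy'),pickle.load(open(f+'.cal','rb'))
def R(c):
    r=np.array(c['rotation'],float)
    if r.size==9: return r.reshape(3,3)
    from scipy.spatial.transform import Rotation as Q
    return Q.from_quat(np.r_[r[1:],r[0]]).as_matrix()
def ray(c,u,v,z):
    d=R(c)@np.array([(u-c['cx'])/c['fx'],-(v-c['cy'])/c['fy'],-1]); p=np.array(c['xyz'])
    return p+d*(z-p[2])/d[2]
def proj(c,P):
    q=R(c).T@(np.array(P)-c['xyz']); return c['cx']+c['fx']*q[0]/-q[2], c['cy']+c['fy']*q[1]/q[2]
E
python3 - <<'E'
from h import *
s=get_state();print(s)
a,c=snap('scene','pics/s.png');b,d=snap('side','pics/d.png');e,f=snap('wrist','pics/w.png')
print(c,d,f)
E
```

```text
{'clock': 0.0, 'qpos': array([-1.20956483e-01,  2.76619908e-01,  1.50614247e+00,  1.62225339e-05,
        1.36068313e+00, -1.20994580e-01]), 'qd': array([-0.0001254 ,  0.00086187,  0.00040667, -0.00101866,  0.00039292,
        0.00134841]), 'effort': array([ 6.20495921e-04, -4.16768074e+01, -2.45808578e+01, -1.52056768e-04,
        1.11346930e-02,  1.69860516e-05]), 'position': array([5.74475651e-01, 8.91934492e-05, 2.30421776e-01]), 'ee_rot': array([-7.34243082e-04,  7.07094210e-01,  7.07118746e-01, -5.64996466e-04]), 'contact_force': array([0.46254136, 1.19028281, 0.03120929]), 'moment': array([ 0.01910726, -0.00873009,  0.02054557]), 'gripper_force': 0.0, 'width': 0.08510494237970052}
{'fx': 456.0134611825491, 'fy': 456.0134611825491, 'cx': 306.7295361644853, 'cy': 195.8219863333924, 'xyz': array([0.58737256, 0.77216382, 0.89261418]), 'rotation': array([0.16413985, 0.04714999, 0.254677  , 0.95182699])} {'fx': 444.0484441717639, 'fy': 444.0484441717639, 'cx': 325.3649465781695, 'cy': 201.68402396178075, 'xyz': array([0.29468711, 1.09336013, 0.56784965]), 'rotation': array([-0.07936904, -0.04647909,  0.47848191,  0.87326703])} {'fx': 283.97820905515977, 'fy': 283.97820905515977, 'cx': 322.1610397899053, 'cy': 200.64893070449273, 'xyz': array([0.57452185, 0.07547985, 0.37263831]), 'rotation': array([ 9.89053797e-01, -1.47554230e-01,  5.40870546e-04,  2.07779242e-04])}
```

View pics/s.png

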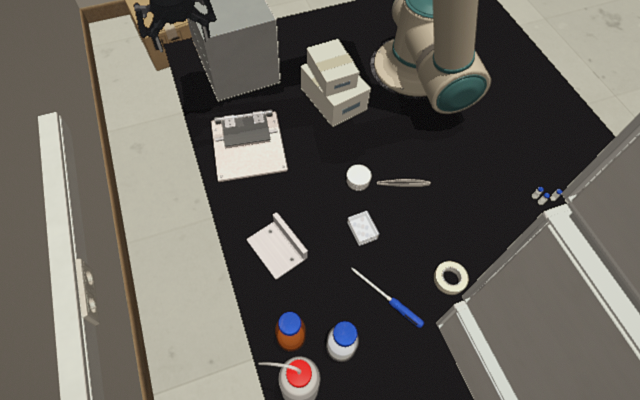

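View pics/w.png

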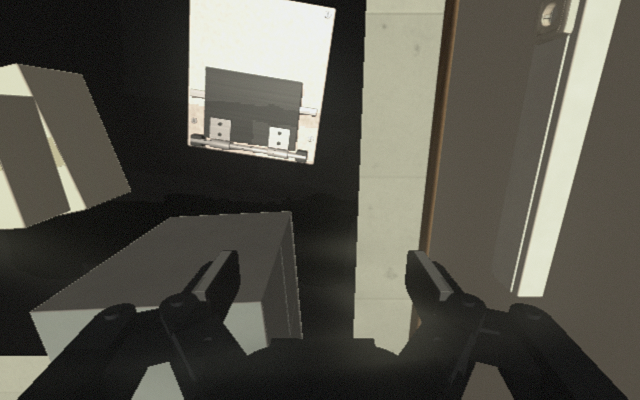

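Run:
```python
from h import *
a,c=load('pics/s.png')
k=np.hstack([cv2.resize(a[100:190,200:295],None,fx=4.1,fy=4.1,interpolation=2)[:369,:389],cv2.resize(a[205:295,235:325],None,fx=4.1,fy=4.1,interpolation=2)])
cv2.imwrite('pics/k.png',k[:,:,::-1])
for u,v,z in [(211,123,.012),(276,110,.012),(287,171,.012),(218,180,.012),(275,216,.038),(306,250,.038),(248,241,.004),(277,277,.004),(290,325,.0),(358,185,0),(365,228,.02)]: print(u,v,ray(c,u,v,z).round(4))
b,d=load('pics/d.png')
for P in [(.6,.2,0)]: print(proj(d,P))
for P in [(.35,.13,0),(.57,.32,0)]: print(proj(d,P))
c=load('pics/w.png')[1]
for u,v,z in [(190,0,.012),(335,10,.012),(313,163,.012),(189,146,.012),(206,67,.026),(301,83,.026)]: print(u,v,ray(c,u,v,z).round(4))
```

```text
211 123 [0.563  0.0223 0.012 ]
276 110 [0.4001 0.0358 0.012 ]
287 171 [0.4317 0.2175 0.012 ]
218 180 [0.5872 0.1885 0.012 ]
275 216 [0.4959 0.3329 0.038 ]
306 250 [0.4603 0.4278 0.038 ]
248 241 [0.5646 0.3534 0.004 ]
277 277 [0.531  0.4504 0.004 ]
290 325 [0.5368 0.5504 0.    ]
358 185 [0.2881 0.3005 0.    ]
365 228 [0.3225 0.4148 0.02  ]
(np.float64(271.1016325022441), np.float64(192.3208504358282))
(np.float64(375.27109059394223), np.float64(187.07547363901816))
(np.float64(268.76652667771265), np.float64(221.1260137016569))
190 0 [0.4297 0.1946 0.012 ]
335 10 [0.5882 0.1851 0.012 ]
313 163 [0.5624 0.0157 0.012 ]
189 146 [0.407 0.037 0.012]
206 67 [0.4444 0.1256 0.026 ]
301 83 [0.5501 0.1091 0.026 ]
```

View pics/k.png

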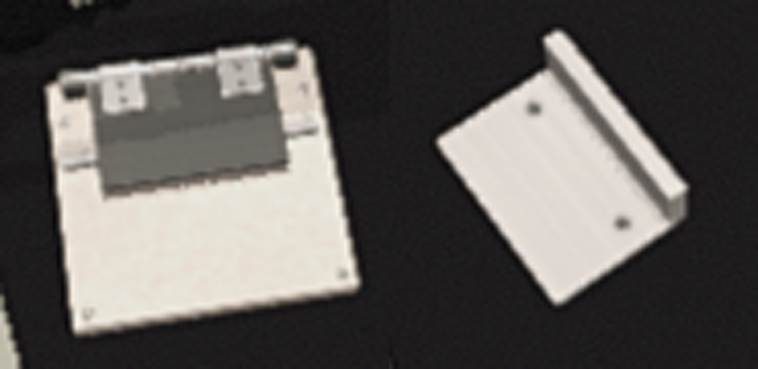

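View pics/d.png

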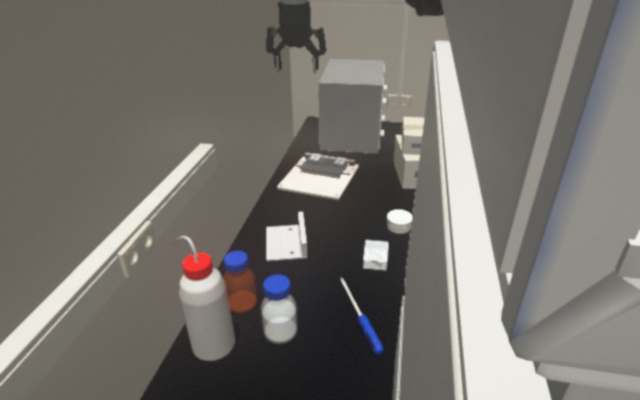

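The scene picture shows the deck at about (248,145), with the cover lip corners at (225,148) and (270,140) facing the camera. The strip is at about (280,245), with its flange on the robot side: top ends at (275,213) and (306,252). The amber bottle is at (290,330), well clear. Next I fit the poses.

```bash
cat >> h.py <<'E'
from scipy.optimize import least_squares
def fit(obs,x0,z0=0):
    # obs: list (cal,u,v,localpoint); pose x,y,yaw
    def r(p):
        C,S=np.cos(p[2]),np.sin(p[2]); o=[]
        for c,u,v,l in obs:
            a=proj(c,(p[0]+C*l[0]-S*l[1],p[1]+S*l[0]+C*l[1],l[2]+z0)); o+=[a[0]-u,a[1]-v]
        return np.array(o)
    s=least_squares(r,x0,loss='soft_l1'); return s.x,r(s.x).reshape(-1,2)
E
python3 - <<'E'
from h import *
s=load('pics/s.png')[1];w=load('pics/w.png')[1]
D=[(s,276.1,111.2,(.094,-.08,.012)),(s,287.3,170.2,(-.082,-.08,.012)),(s,218.3,179.5,(-.082,.08,.012)),(s,211.5,120.7,(.094,.08,.012)),
(s,225.4,147,(0,.055,.026)),(s,270,139.5,(0,-.055,.026)),(w,206,67,(0,-.055,.026)),(w,301,83,(0,.055,.026)),(w,335,10,(-.082,.08,.012))]
p,r=fit(D,[.496,.12,-1.73]);print('deck',p.round(4),np.degrees(p[2]).round(2));print(r.round(1).tolist())
S=[(s,273,214.3,(-.005,.055-.11,.038)),(s,277.2,212.3,(-.005,-.055,.038)),(s,308.4,250.6,(-.005,.055,.038)),(s,302.8,252.6,(.005,.055,.038)),(s,246.7,239.9,(.075,-.055,.003)),(s,276.2,278.9,(.075,.055,.003))]
S[0]=(s,273,214.3,(.005,-.055,.038))
p,r=fit(S,[.48,.38,.34]);print('strip',p.round(4),np.degrees(p[2]).round(2));print(r.round(1).tolist())
E
```

```text
deck [ 0.4962  0.1179 -1.7328] -99.28
[[-0.6, -0.3], [-0.6, -1.3], [-1.1, -0.3], [-0.2, -1.1], [-1.4, -1.8], [0.6, -0.9], [-2.4, -1.1], [0.3, 0.1], [0.1, -0.8]]
strip [0.4781 0.379  0.2985] 17.1
[[-0.1, 0.1], [-0.4, -0.3], [-0.5, -0.1], [1.1, 0.6], [0.1, -0.5], [0.1, 0.1]]
```

>>> apply_moves(
  steps=[-1,4,0,2,-2,8,0,4,-3,12,0,7,-4,16,0,9,-5,20,-1,11,-6,24,-2,13,-7,28,-4,15,-8,32,-6,17],
)

```text
clock: 0.82
position: [0.4966, 0.3135, 0.1755]
ee_rot: [0.0, 0.594, 0.804, 0.001]
contact_force: [0.6, 0.7, 0.1]
width: 0.0859
gripper_force: 0.0
```

>>> apply_moves(
  steps=[-0.8,3,-1,0,-1.6,5.9,-2,0,-1.6,5.9,-2,0,-1.6,5.9,-2,0,-1.6,5.9,-2,0],
)

```text
clock: 1.23
position: [0.4812, 0.37, 0.1554]
ee_rot: [0.0, 0.595, 0.804, -0.0]
contact_force: [0.4, 0.1, 0.1]
width: 0.0852
gripper_force: 0.0
```

Run:
```python
from h import *
s=get_state();print(s['clock'],s['position'],s['ee_rot'],s['contact_force'])
a,c=snap('wrist','pics/w2.png')
for l in [(.005,-.055,.038),(.005,.055,.038),(-.005,.055,.038),(.075,-.055,.004),(.075,.055,.004)]:
  C,S=np.cos(.2985),np.sin(.2985);print(np.round(proj(c,(.4781+C*l[0]-S*l[1],.379+S*l[0]+C*l[1],l[2])),1))
```

```text
1.2333 [0.48115982 0.37002956 0.15541622] [ 2.50915804e-04  5.94576923e-01  8.04038570e-01 -4.45233505e-04] [0.41429604 0.08588795 0.08352052]
[326.7 240.5]
[327.2 126.8]
[315.9 126.8]
[389.1 227.4]
[396.7 125.2]
```

View pics/w2.png

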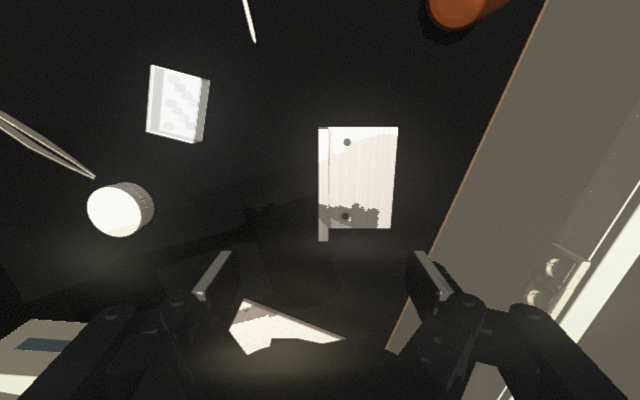

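The flange top shows at columns 318–329, rows 128–240. That is within about 2 px of the prediction, so I'm going down.

>>> apply_moves(
  steps=[0,0,-3,0,0,0,-6,0,0,0,-9,0,0,0,-9,0,0,0,-9,0],
)

```text
clock: 1.7
position: [0.481, 0.3688, 0.0651]
ee_rot: [-0.0, 0.596, 0.803, -0.001]
contact_force: [0.9, 0.6, 0.0]
width: 0.0852
gripper_force: 0.0
```

>>> apply_moves(
  steps=[-0.1,1.0,-2,0,-0.1,1.0,-4,0,-0.1,1.0,-5.7,0,-0.1,1.0,-5.7,0,-0.1,1.0,-5.7,0],
)

```text
clock: 2.12
position: [0.4814, 0.3805, 0.0102]
ee_rot: [0.0, 0.595, 0.804, 0.001]
contact_force: [-0.1, 0.2, 0.4]
width: 0.0852
gripper_force: 0.0
```

>>> apply_moves(
  steps=[0,0,-0.1,0,0,0,-0.1,0,0,0,-0.1,0,0,0,-0.1,0,0,0,-0.1,0,0,0,-0.1,0,0,0,-0.1,0,0,0,-0.1,0],
  jaw=255,
  newtons=80,
)

```text
clock: 2.78
position: [0.4803, 0.3806, 0.0081]
ee_rot: [0.0, 0.595, 0.804, 0.0]
contact_force: [-0.7, 0.2, 3.6]
width: 0.0087
gripper_force: 80.2
```

>>> apply_moves(
  steps=[0,0,0,0,0,0,0,0,0,0,0,0,0,0,0,0],
)

```text
clock: 3.12
position: [0.4803, 0.3806, 0.0081]
ee_rot: [0.0, 0.595, 0.804, 0.0]
contact_force: [-1.1, 0.2, 6.0]
width: 0.0087
gripper_force: 80.2
```

>>> apply_moves(
  steps=[0,0,2,0,0,0,5,0,0,0,8,0,0,-1,10,-6,0.5,-3,10,-12,1,-5,10,-18,1.5,-7,10,-24,2,-9,10,-30],
)

```text
clock: 3.78
position: [0.4997, 0.2895, 0.107]
ee_rot: [-0.0, 0.784, 0.621, -0.001]
contact_force: [-0.7, -0.8, -1.8]
width: 0.0088
gripper_force: 79.4
```

>>> apply_moves(
  steps=[0,-1,0,-7,0,-2,0,-14,0,-3,0,-21,0,-4,0,-28,0.5,-5,0,-35,1,-6,0,-42,1.4,-6.4,0,-49,1.4,-6.4,0,-56],
)

```text
clock: 4.45
position: [0.5147, 0.2253, 0.1068]
ee_rot: [0.0, 0.984, 0.179, -0.0]
contact_force: [-0.1, -0.1, -1.5]
width: 0.0088
gripper_force: 79.4
```

>>> apply_moves(
  steps=[0,0,0,-7,0,0,0,-14,0,0,0,-21,0,0,0,-28,0,0,-1,-30,0,0,-3,-30,0,0,-3,-30],
)

```text
clock: 5.03
position: [0.5114, 0.2256, 0.0741]
ee_rot: [0.001, 0.997, -0.078, -0.003]
contact_force: [-1.4, -0.2, -2.2]
width: 0.0089
gripper_force: 79.3
```

Run:
```python
from h import *
s=get_state();q=s['ee_rot'];print(s['clock'],s['position'],np.degrees(2*np.arctan2(q[2],q[1]))-90,s['contact_force'],s['width'])
a,c=snap('wrist','pics/w3.png')
cv2.imwrite('pics/w3b.png',a[:,:,::-1])
```

```text
5.0333 [0.51135367 0.22556251 0.07412538] -99.00122443480747 [-1.35831936 -0.20365909 -2.22931444] 0.008885756816574783
```

View pics/w3.png

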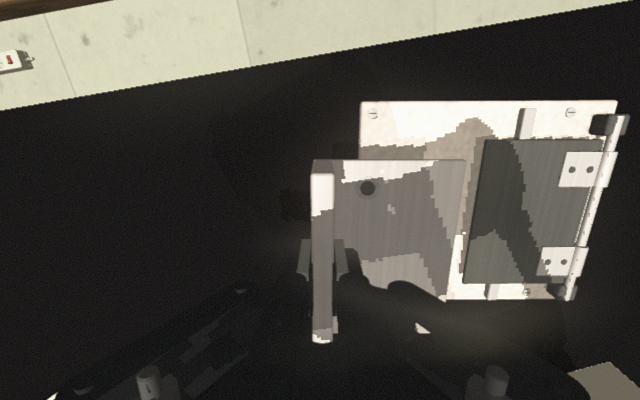

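Run:
```python
from h import *
a,c=load('pics/w3.png')
cv2.imwrite('pics/w3c.png',cv2.convertScaleAbs(cv2.resize(a[90:350,300:640],None,fx=2.3,fy=2.3,interpolation=2)[:,:,::-1],alpha=1.3))
```

```text
(no output)
```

View pics/w3c.png

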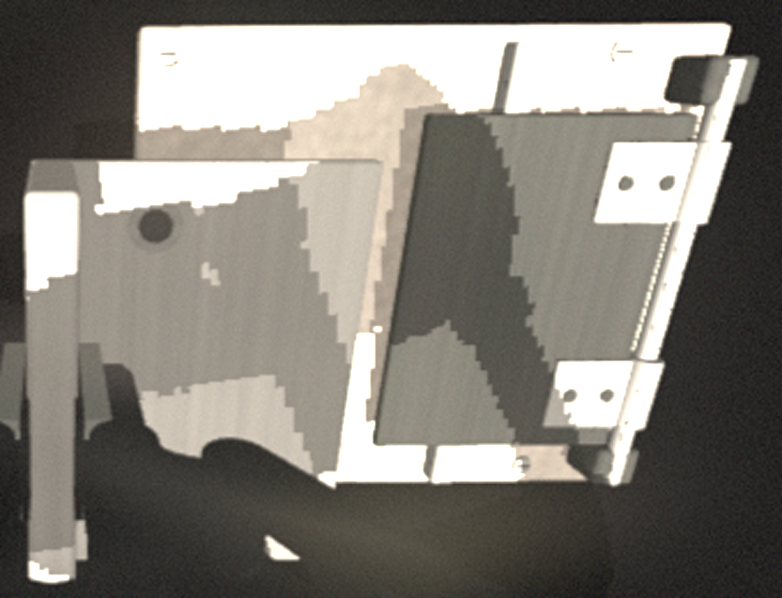

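The wrist picture shows the strip square in the grip. Its flange top runs x 311–334, y 174–342, with blade edge corners at (466,160) and (447,302). The deck corners are at (361,102) and (616,101), and the lip corners at (486,140) and (463,282).

Run:
```python
from h import *
a,c=load('pics/w3.png')
s=load('pics/s.png')[1];w=load('pics/w.png')[1]
Dw=[(c,360.9,102.2,(-.082,.08,.012)),(c,616.5,100.9,(.094,.08,.012)),(c,486.1,139.6,(0,.055,.026)),(c,463.5,282.2,(0,-.055,.026)),(c,520.9,109.1,(.026,.075,.019))]
p,r=fit(Dw,[.496,.12,-1.73]);print('deck',p.round(4),np.degrees(p[2]).round(2),r.round(1).tolist())
S=[(c,465.7,160,(.075,.055,.004)),(c,446.5,301.7,(.075,-.055,.004)),(c,310.9,173.9,(-.005,.055,.038)),(c,333.9,173.9,(.005,.055,.038)),(c,312.2,342.2,(-.005,-.055,.038)),(c,333,342.2,(.005,-.055,.038))]
for z in (.062,.064,.066,.068):
  q,r=fit(S,[.51,.225,-1.73],z);print('strip',z,q.round(4),np.degrees(q[2]).round(2),(r**2).sum().round(1),r.round(1).tolist())
C,Sn=np.cos(p[2]),np.sin(p[2]);d=q[:2]-p[:2];print('strip grip in deck',C*d[0]+Sn*d[1],-Sn*d[0]+C*d[1])
st=get_state();q=st['ee_rot'];print(st['position'],np.degrees(2*np.arctan2(q[2],q[1]))-90)
```

```text
deck [ 0.4967  0.1193 -1.7204] -98.57 [[-1.4, -0.1], [2.6, -0.7], [-0.4, 1.1], [-1.3, 3.2], [3.4, -0.5]]
strip 0.062 [ 0.5076  0.2264 -1.723 ] -98.72 3219.5 [[-1.3, -1.0], [-6.9, 27.5], [-0.2, -0.9], [1.0, -1.0], [2.0, 34.7], [0.1, 34.6]]
strip 0.064 [ 0.508   0.2265 -1.7221] -98.67 3722.8 [[0.2, -1.2], [-5.8, 29.3], [-0.9, -0.7], [0.6, -0.8], [1.6, 37.6], [-0.0, 37.5]]
strip 0.066 [ 0.5084  0.2266 -1.721 ] -98.61 4279.7 [[1.8, -1.4], [-4.6, 31.1], [-1.7, -0.5], [0.3, -0.7], [1.3, 40.6], [-0.1, 40.4]]
strip 0.068 [ 0.5088  0.2267 -1.7209] -98.6 4898.4 [[3.6, -1.6], [-3.4, 32.9], [-2.1, -0.5], [0.3, -0.7], [1.1, 43.5], [-0.1, 43.4]]
strip grip in deck -0.107985476917505 -0.004072775587244287
[0.51201063 0.22575503 0.07539213] -98.99483532766754
```

Run:
```python
from h import *
a,c=load('pics/w3.png')
D=[(360.9,102.2,(-.082,.08,.012)),(616.5,100.9,(.094,.08,.012)),(486.1,139.6,(0,.055,.026)),(463.5,282.2,(0,-.055,.026)),(520.9,109.1,(.026,.075,.019))]
S=[(465.7,160,(.075,.055,.004)),(446.5,301.7,(.075,None,.004)),(310.9,173.9,(-.005,.055,.038)),(333.9,173.9,(.005,.055,.038)),(312.2,342.2,(-.005,None,.038)),(333,342.2,(.005,None,.038))]
def r(p):
    o=[]
    for L,P,z in ((D,p[:3],p[6]),(S,p[3:6],.0660+p[6]*p[7]*0+p[7])):
        C,Sn=np.cos(P[2]),np.sin(P[2])
        for u,v,l in L:
            y=l[1]
            if y is None: y=p[8] if l[2]<.01 else p[9]
            a=proj(c,(P[0]+C*l[0]-Sn*y,P[1]+Sn*l[0]+C*y,l[2]+z)); o+=[a[0]-u,a[1]-v]
    return np.r_[o,p[6]/.001,p[7]/.001]
s=least_squares(r,[.496,.12,-1.73,.51,.225,-1.73,0,0,-.04,-.03]);p=s.x
print(p.round(4),np.degrees(p[[2,5]]));print(r(p)[:-2].reshape(-1,2).round(1).tolist())
C,Sn=np.cos(p[2]),np.sin(p[2]);d=p[3:5]-p[:2];print('grip in deck',C*d[0]+Sn*d[1],-Sn*d[0]+C*d[1])
```

```text
[ 4.9660e-01  1.1820e-01 -1.7182e+00  5.0790e-01  2.2670e-01 -1.7240e+00
 -2.4000e-03 -7.0000e-04 -3.1600e-02 -2.9200e-02] [-98.44579855 -98.77711696]
[[-0.6, 0.2], [0.4, -1.0], [-1.0, 0.7], [-1.3, 1.4], [2.3, -0.7], [1.2, -0.3], [-0.8, -0.1], [-1.2, 0.2], [0.6, 0.1], [0.4, 0.0], [-0.1, -0.0]]
grip in deck -0.10896644752677953 -0.0047643923464432535
```

>>> apply_moves(
  steps=[0.1,-2.4,0,0.2,0.1,-2.4,-2,0.2,0.1,-2.4,-4,0.2,0.1,-2.4,-5,0.2,0.1,-2.4,-5,0.2,0.1,-2.4,-5,0.2],
)

```text
clock: 5.58
position: [0.5152, 0.2025, 0.0276]
ee_rot: [0.0, 0.997, -0.077, -0.0]
contact_force: [0.1, -0.5, -1.2]
width: 0.009
gripper_force: 79.3
```

Run:
```python
from h import *
s=get_state();q=s['ee_rot'];print(s['clock'],s['position'],np.degrees(2*np.arctan2(q[2],q[1]))-90,s['contact_force'],s['width'])
a,c=snap('wrist','pics/w4.png')
cv2.imwrite('pics/w4b.png',cv2.convertScaleAbs(cv2.resize(a[60:320,300:640],None,fx=2.3,fy=2.3,interpolation=2)[:,:,::-1],alpha=1.3))
```

```text
5.5833 [0.51516346 0.20254027 0.02763581] -98.78856287221281 [ 0.08705935 -0.49045021 -1.21301885] 0.009049617991493961
```

View pics/w4b.png

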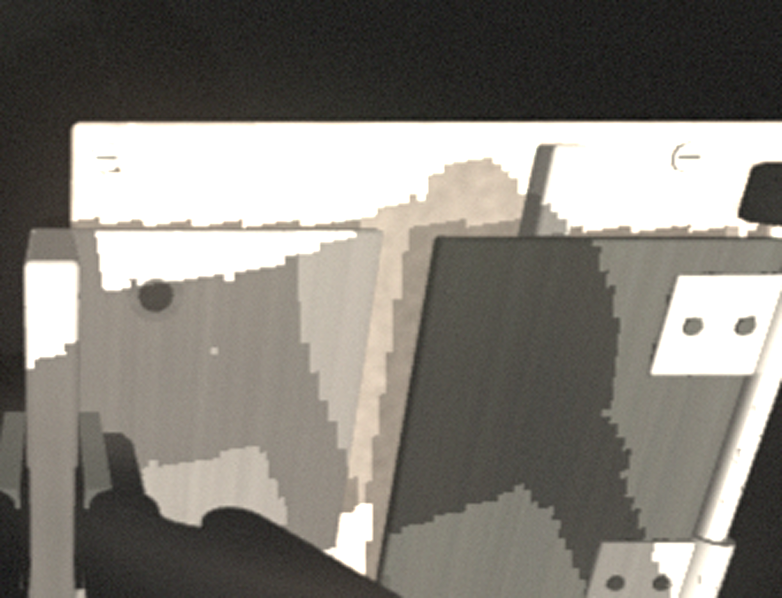

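Run:
```python
from h import *
a,c=load('pics/w4.png')
f=lambda x,y,z: ray(c,300+x/2.3,60+y/2.3,z)[:2]
zb=.0196+.004
A=f(382,231,zb);B=f(340,535,zb);L=f(436,238,.026);M=f(381,578,.026)
k=f(75,124,.012);rb=f(540,145,.019);F=f(24,262,zb+.034);G=f(28,580,zb+.034);E2=f(782,121,.012)
an=lambda a,b: np.degrees(np.arctan2(*(a-b)[::-1]))-90
print('edge yaw',an(A,B),'lip',an(L,M),'flange',an(F,G),'deck end',an(k,E2)+90-180)
th=np.radians(-98.8);X=np.array([np.cos(th),np.sin(th)]);Y=np.array([-X[1],X[0]])
for n,v in (('edge-lip',A-L),('rib-lip',rb-L),('deckcorner-lip',k-L),('deckcorner-edge',k-A)): print(n,v@X,v@Y)
```

```text
edge yaw -98.13936133403254 lip -98.06785678497526 flange -98.76002882975149 deck end -98.54118095279647
edge-lip -0.010947303807606829 0.0011634484353776038
rib-lip 0.023650849295072777 0.019635358441360422
deckcorner-lip -0.07960393971647187 0.02404387192891685
deckcorner-edge -0.06865663590886503 0.02288042349353925
```

The far blade corner is about 1.2 mm past the cover's end, and the yaw matches. I'll correct that and lower towards the deck.

>>> apply_moves(
  steps=[-0.1,0,-0.2,0,-0.1,0,-0.4,0,-0.1,0,-0.5,0,-0.1,0,-0.5,0],
)

```text
clock: 5.97
position: [0.5142, 0.2025, 0.0228]
ee_rot: [0.0, 0.997, -0.077, 0.0]
contact_force: [0.3, 0.5, -0.6]
width: 0.0089
gripper_force: 79.3
```

>>> apply_moves(
  steps=[0,0,-0.1,0,0,0,-0.1,0,0,0,-0.2,0,0,0,-0.2,0],
)

```text
clock: 6.3
position: [0.5141, 0.2024, 0.0205]
ee_rot: [0.0, 0.997, -0.077, -0.0]
contact_force: [-0.9, -0.9, -1.4]
width: 0.0087
gripper_force: 79.3
```

>>> apply_moves(
  steps=[-0.08,-0.5,0,0,-0.15,-1,0,0,-0.22,-1.5,0,0,-0.3,-2,0,0,-0.37,-2.5,0,0,-0.45,-3,0,0,-0.45,-3,0,0],
)

```text
clock: 6.88
position: [0.5093, 0.1713, 0.0206]
ee_rot: [0.0, 0.997, -0.077, -0.0]
contact_force: [-0.5, -0.8, -0.3]
width: 0.0089
gripper_force: 79.3
```

Run:
```python
from h import *
s=get_state();q=s['ee_rot'];print(s['clock'],s['position'],np.degrees(2*np.arctan2(q[2],q[1]))-90,s['contact_force'],s['width'])
a,c=snap('wrist','pics/w5.png')
cv2.imwrite('pics/w5b.png',cv2.convertScaleAbs(cv2.resize(a[60:320,290:630],None,fx=2.3,fy=2.3,interpolation=2)[:,:,::-1],alpha=1.3))
```

```text
6.8833 [0.50930947 0.17130289 0.02058708] -98.85111790074376 [-0.50650005 -0.83594298 -0.3386142 ] 0.008878858322214477
```

View pics/w5b.png

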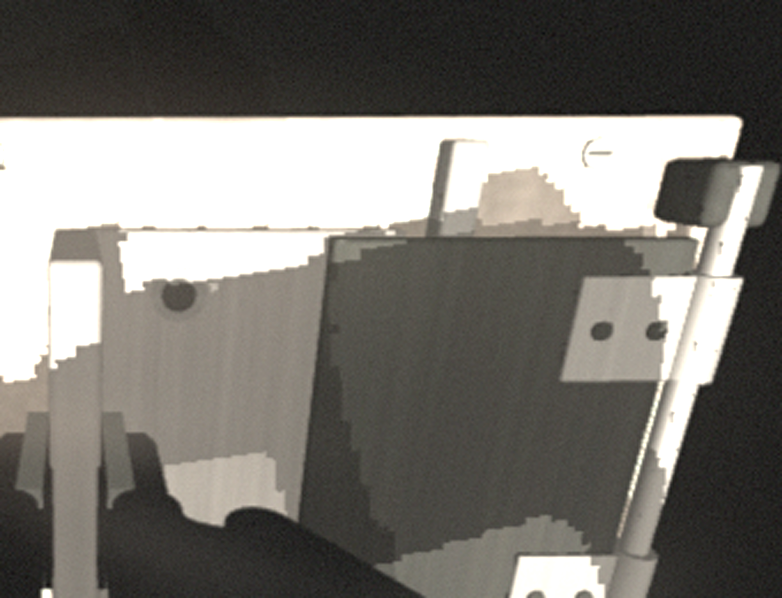

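The blade is under the lip and the cover is still closed. The blade's far edge is at crop row 229 and the cover's far edge at row 238.

Run:
```python
from h import *
a,c=load('pics/w5.png')
f=lambda x,y,z: ray(c,290+x/2.3,60+y/2.3,z)[:2]
an=lambda a,b: np.degrees(np.arctan2(*(a-b)[::-1]))-90
th=np.radians(-98.8);X=np.array([np.cos(th),np.sin(th)]);Y=np.array([-X[1],X[0]])
for h in (0,.003):
  L=f(330,238,.026-h);B=f(330,229,.0165-h);F=f(50,260,.0505-h);K=f(742,117,.012-h);rb=f(443,141,.019-h);k2=f(0,117,.012-h);M=f(302,515,.026-h);G=f(52,580,.0505-h)
  print('lip yaw',an(L,M),'flange yaw',an(F,G),'deck end yaw',an(k2,K)+90)
  for n,v in (('blade-lip',B-L),('flangetop-lip',F-L),('deckcorner-lip',K-L),('deckc-blade',K-B),('deckc-flange',K-F),('rib-lip',rb-L)): print(n,(v@X).round(4),(v@Y).round(4))
```

```text
lip yaw -98.00225725400577 flange yaw -99.10247885032487 deck end yaw 81.16201514905127
blade-lip 0.0035 0.0004
flangetop-lip -0.058 0.0003
deckcorner-lip 0.093 0.0243
deckc-blade 0.0894 0.0239
deckc-flange 0.151 0.024
rib-lip 0.0243 0.0195
lip yaw -98.00225725400577 flange yaw -99.10247885032489 deck end yaw 81.16201514905127
blade-lip 0.0035 0.0005
flangetop-lip -0.0593 0.0002
deckcorner-lip 0.0947 0.0249
deckc-blade 0.0912 0.0244
deckc-flange 0.154 0.0246
rib-lip 0.0248 0.0199
```

>>> apply_moves(
  steps=[-0.05,-0.3,0,0,-0.05,-0.3,0,0,-0.05,-0.3,0,0],
)

```text
clock: 7.18
position: [0.5092, 0.1694, 0.0206]
ee_rot: [0.0, 0.997, -0.077, 0.0]
contact_force: [-0.9, -0.2, -1.8]
width: 0.0089
gripper_force: 79.3
```

>>> apply_moves(
  steps=[0,-0.1,0,0,0,-0.1,0,0,0,-0.1,0,0],
)

```text
clock: 7.43
position: [0.5092, 0.1685, 0.0206]
ee_rot: [0.0, 0.997, -0.077, 0.0]
contact_force: [0.4, 0.4, -1.6]
width: 0.0089
gripper_force: 79.3
```

>>> apply_moves(
  steps=[-0.01,-0.1,0,0,-0.01,-0.1,0,0,-0.01,-0.1,0,0],
)

```text
clock: 7.68
position: [0.5091, 0.1674, 0.0206]
ee_rot: [0.0, 0.997, -0.077, -0.0]
contact_force: [0.8, -0.0, -1.3]
width: 0.0089
gripper_force: 79.3
```

>>> apply_moves(
  steps=[-0.01,-0.1,0,0,-0.01,-0.1,0,0,-0.01,-0.1,0,0],
)

```text
clock: 7.93
position: [0.509, 0.1664, 0.0206]
ee_rot: [0.0, 0.997, -0.077, 0.0]
contact_force: [0.5, 1.0, -1.8]
width: 0.0087
gripper_force: 79.3
```

>>> apply_moves(
  steps=[-0.02,-0.1,0,0,-0.02,-0.1,0,0,-0.02,-0.1,0,0],
)

```text
clock: 8.18
position: [0.5088, 0.1654, 0.0206]
ee_rot: [0.0, 0.997, -0.077, -0.0]
contact_force: [0.7, 1.7, -1.7]
width: 0.0085
gripper_force: 79.5
```

>>> apply_moves(
  steps=[-0.01,-0.05,0,0,-0.01,-0.05,0,0,-0.01,-0.05,0,0],
)

```text
clock: 8.43
position: [0.5088, 0.1653, 0.0207]
ee_rot: [-0.0, 0.997, -0.077, 0.0]
contact_force: [0.8, 2.7, -1.8]
width: 0.0087
gripper_force: 79.5
```

>>> apply_moves(
  steps=[-0.01,-0.05,0,0,-0.01,-0.05,0,0,-0.01,-0.05,0,0],
)

```text
clock: 8.68
position: [0.5088, 0.1653, 0.0208]
ee_rot: [-0.001, 0.997, -0.077, 0.0]
contact_force: [-0.2, 4.6, -0.5]
width: 0.0091
gripper_force: 79.5
```

>>> apply_moves(
  steps=[0,0,-0.05,0,0,0,-0.05,0,0,0,-0.05,0],
)

```text
clock: 8.93
position: [0.5089, 0.1653, 0.0204]
ee_rot: [-0.001, 0.997, -0.077, 0.0]
contact_force: [0.4, 4.7, -0.9]
width: 0.009
gripper_force: 79.6
```

Home against the rib (y stops at 0.1653). Now I press down.

>>> apply_moves(
  steps=[0,0,-0.05,0,0,0,-0.05,0,0,0,-0.05,0],
)

```text
clock: 9.18
position: [0.5089, 0.1653, 0.0201]
ee_rot: [-0.001, 0.997, -0.077, 0.0]
contact_force: [-0.3, 4.5, 1.6]
width: 0.0087
gripper_force: 79.9
```

>>> apply_moves(
  steps=[0,0,-0.05,0,0,0,-0.05,0,0,0,-0.05,0],
)

```text
clock: 9.43
position: [0.5089, 0.1654, 0.0201]
ee_rot: [-0.001, 0.997, -0.077, 0.001]
contact_force: [-2.1, 5.4, 5.2]
width: 0.009
gripper_force: 80.6
```

>>> apply_moves(
  steps=[0,0,-0.06,0,0,0,-0.06,0,0,0,-0.06,0,0,0,-0.06,0,0,0,-0.06,0,0,0,-0.06,0],
)

```text
clock: 9.93
position: [0.509, 0.1653, 0.0201]
ee_rot: [-0.001, 0.997, -0.077, 0.001]
contact_force: [-1.7, 4.8, 9.7]
width: 0.0085
gripper_force: 81.3
```

Run:
```python
from h import *
a,c=snap('wrist','pics/w6.png')
s=get_state();q=s['ee_rot'];print(s['clock'],s['position'],q,np.degrees(2*np.arctan2(q[2],q[1]))-90,s['contact_force'],s['moment'],s['gripper_force'])
cv2.imwrite('pics/w6b.png',cv2.convertScaleAbs(cv2.resize(a[60:320,290:630],None,fx=2.3,fy=2.3,interpolation=2)[:,:,::-1],alpha=1.3))
```

```text
9.9833 [0.50896068 0.16533541 0.02004053] [-7.70146667e-04  9.97037164e-01 -7.69148862e-02  6.33579049e-04] -98.8225145861388 [-1.51855719  5.33600265  9.32913137] [0.61532667 0.42307895 0.10530685] 81.30668520927429
```

View pics/w6b.png

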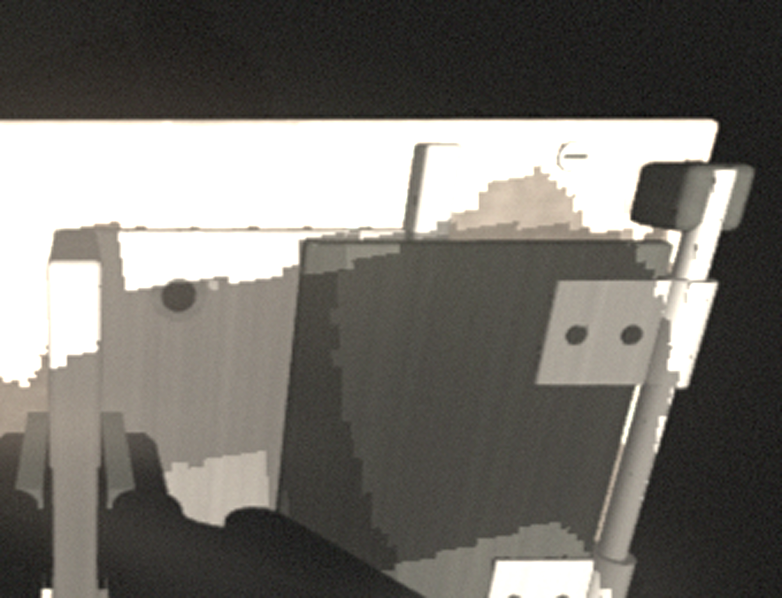

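The cover is closed, the blade is in, and the strip is pressed at about 10 N. The blade's far end is at row 229 and the cover's at row 241, so I'll check the end alignment numerically.

Run:
```python
from h import *
a,c=load('pics/w6.png')
f=lambda x,y,z: ray(c,290+x/2.3,60+y/2.3,z)[:2]
an=lambda a,b: np.degrees(np.arctan2(*(a-b)[::-1]))-90
th=np.radians(-98.8);X=np.array([np.cos(th),np.sin(th)]);Y=np.array([-X[1],X[0]])
for h in (0,.003):
  L=f(303,240.5,.026-h);L2=f(665,240.5,.026-h);B=f(303,229,.016-h);B2=f(120,229,.016-h);F=f(50,261,.05-h);F2=f(101,261,.05-h);K=f(717,120,.012-h);k2=f(0,120.5,.012-h)
  print('deck yaw',an(k2,K)+90-180,'blade end',an(B2,B)-90+180,'cover end',an(L,L2)-90+180)
  for n,v in (('blade-lip',B-L),('flange-lip',(F+F2)/2-L),('K-lip',K-L),('K-blade',K-B),('K-flange',K-F)): print(n,(v@X).round(4),(v@Y).round(4))
```

```text
deck yaw -98.76773963339974 blade end 81.22217975480896 cover end 81.22531456375333
blade-lip 0.0032 0.0009
flange-lip -0.0477 0.0005
K-lip 0.0927 0.0242
K-blade 0.0895 0.0233
K-flange 0.1449 0.0237
deck yaw -98.76773963339976 blade end 81.22217975480889 cover end 81.22531456375334
blade-lip 0.0032 0.0009
flange-lip -0.0487 0.0004
K-lip 0.0945 0.0247
K-blade 0.0913 0.0238
K-flange 0.1478 0.0243
```

```bash
python3 -c "
from rig import *
print(get_state()['contact_force']);print(sign_off())"
```

```text
[-1.51855719  5.33600265  9.32913137]
the job is handed in; nothing more can be done
None
```

I handed the job in with the strip's edge home against the stop rib and still held, pressed on the deck at about 9–10 N. It is square to the cover, its ends are within about 1 mm of the cover's, the cover stayed closed, and it took about 10 s.

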